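# Lock the yellow stop into the cart's slotted rail

## Task

Take the yellow twist-in stop by its bar handle, lower its hammer head through the slot of the grey rail at the white mark until its round flange rests on the rail, and give it a quarter turn so that the handle lies square across the rail and the head catches under both lips. Then let go. Leave the green stop and the glass jar where they stand.

Things in the scene. Friction and masses are not known exactly. Their poses are not given: they have to be found in the camera images.
- yellow_stop_grip (a point): Handle centre of the loose yellow stop (0.2 kg), 54 mm above its foot; z up. Stands on its steel hammer head (mm): 22 wide, 66 long, round ends, 12 thick. Above: 16 mm shank 13 high; round flange 68 across, 25 to 30 mm above the foot; bar handle 18 wide, 60 long, 30 to 78 mm above the foot. Handle and head both lie along y, narrow along x. Seated on the rail, this point is 29 mm above slot_mark.
- green_stop_grip (a point): centre of the bar handle of the green stop, same flange and handle and size as the yellow one but with a small round foot that cannot lock; loose, standing on the tray; 54 mm above its underside. To be left alone.
- slot_mark (a point): Middle of the slot at the white stripe (14 mm wide) across the fixed grey rail, level with the lips' top, 36 mm above the tray. Slot and rail run along y, x is across, z up. In mm: rail 240 long, 88 wide; stripe up to 50 mm off its middle. Slot 42 wide, lips 5 thick, space below 80 wide, 27 deep. With the flange on the lips the head hangs 8 mm clear below them and turns freely, either way.
- jar: round glass jar with metal twist cap, 68 mm across, 85 mm high, loose, standing on the tray to the robot's left; origin at the centre of its underside. To be left alone.
Mind the look-alikes: they are no part of the job. Of the things that look like the part that bears yellow_stop_grip, take the one that is farthest to the robot's right at the start.

How it is judged:
By the outcome, as a careful person would: the job done as asked, in the order asked, and still so for the second after the job is handed in, with the robot touching nothing.
It also fails if it takes over 40 s, if anything falls off the work surface, if the arm or the gripper's body presses on something with over 40 N, if the wrist force passes 120 N, or if a joint passes its speed limit or range.

## Robot

A 7-joint arm with a two-finger parallel gripper is mounted at the origin on the work surface. World frame = base frame: x ahead of the robot, y to its left, z up, the work surface at z = 0. Lengths are in m, angles in degrees, forces in N, time in s.
With the tool pointing down it reaches from about 0.35 to 0.775 m from the base axis. Payload 3.1 kg.
Tool frame: the origin (TCP) lies on the centre line of the jaws, within the pads' length; the fingertips stand 17 mm ahead of it and the grasp point (between the pads) lies 2 mm behind it (robot.tip_reach is the distance from the TCP to the fingertips, in m); z points along the fingers, y is the direction in which the jaws open and shut (so a half turn about z gives the same grasp; the last joint's range is limited). The gripper opens to 85 mm and grips with 20 to 120 N. Pads are 22 mm wide; open, the fingers measure 114 mm over their backs; the gripper's body (76 mm by 85 mm) begins 54 mm behind the grasp point. The pads swing forward as they close: fully open they stand 13 mm farther back than shut.
Start: joints at [70.319, 17.813, 0.802, 86.603, -0.252, 75.585, -1.558], TCP at [0.164, -0.525, 0.248] pointing down, gripper open.
Joint ranges: [-154.91, 154.91], [-16.99, 109.72], [-72.82, 74.43], [7.12, 147.25], [-82.49, 262.49], [11.32, 116.49], [-174.64, 174.64]. Speed limits (degrees/s): [159.86, 159.86, 180, 180, 180, 180, 180].

## Interface

Orientations are given as [roll, pitch, yaw] about the fixed x, y, z axes, in that order (R = Rz(yaw) Ry(pitch) Rx(roll)).
In Python, from station import robot, fingers, vision, workorder, recognise gives the robot as it stands. Calls block until the motion is done:
- robot.move_to(position, orientation): joint-space move of the TCP to a pose.
- robot.line_to(position, orientation=None, velocity=0.15, f_stop=None): straight line of the TCP; orientation=None keeps the orientation; velocity is the mean speed in m/s. With f_stop (N) it stops when the force on the tool has changed by that much, and returns True; else False.
- robot.move_j(angles): joint-space move.
- fingers.gripper_to(opening, force=None): opening from 0.0 (shut) to 1.0 (fully open); force is the grip in N (None keeps the last); returns when the fingers have stopped.
- robot.pause(seconds).
- robot.inverse_kinematics(position, orientation): joint angles nearest the present ones, or None.
- vision.grab_frame(name): name is "scene" or "top" or "wrist"; returns the picture (400x640x3 uint8, red, green, blue); there is no depth.
- vision.calibration(name): a dict with "mtx" (3x3 intrinsics, pixels), "extrinsics" (4x4, takes a point from world to camera coordinates); the wrist camera has in their place "T_tool_cam" (4x4, takes a point from camera to tool coordinates, whose origin is the TCP and whose axes are the flange's). Camera axes: x right, y up, looking along -z (the intrinsics and any distortion apply to the point x, -y, -z); pixel columns grow to the right and rows downward; lengths in m; the calibration is good to about 2 mm. A picture is of the moment at which its call begins: read the wrist's pose just before it. calibration takes no time and is no camera call.
A pose or a line that the arm cannot do raises robot.PlanningError and nothing moves.
- workorder.close_job(): hands the job in, once; it reports no verdict.
Trained networks look in the newest picture that a camera, given by its name, has taken for a name from the list of things; names that differ only in an ending like _2 or _b are one class to them, and where a whole thing is asked for, a point or a joint stands for the part that bears it (a point fixed in the world has none). Each returns a list of dicts, best first, with "p" (0 to 1); they miss things now and then, are a little off and sometimes report something else, mostly with a low value. They report only what shows in the picture. A call takes as long as a camera call. They do not tell look-alikes from the thing itself.
- recognise(label, camera): "rect" ([centre column, centre row, width, height] in pixels, round what is visible of it).
Readings, each from a call of its own:
- robot.current_time_s(): time.
- robot.current_joint_positions(): joint angles.
- robot.current_dq(): joint speeds.
- robot.current_joint_torque(): joint torques, N m.
- robot.current_tool_pos(): TCP position.
- robot.current_eef_rot(): TCP orientation.
- robot.current_contact_force(): force on the tool from outside, world axes, zero at the start.
- robot.current_torque(): the same for the moment, N m.
- robot.current_finger_gap(): opening from 0.0 (shut) to 1.0 (fully open).
Only numpy, scipy, OpenCV 4.12 (cv2) and the standard library are available. Lean on these libraries where they do the work, as an engineer would, in place of code of your own. Each camera call takes 0.05 s, during which the arm holds its last target. There are 200 camera calls.

## Working session

There is one attempt and no reset: what is moved stays moved. The work goes in short steps, each a Python script; the robot and the scene stay as the last script left them, time stands still between calls to the robot, and variables do not carry over. Pictures are saved under pics/ and viewed, on a budget of 10 in all, crops included, one or two more only if the job needs it, and the job is handed in when it is done.

```bash
mkdir -p pics; cat > h.py <<'E'
import numpy as np, cv2
from station import robot, fingers, vision, workorder, recognise
def save(im,n): cv2.imwrite('pics/'+n,cv2.cvtColor(im,cv2.COLOR_RGB2BGR))
from scipy.spatial.transform import Rotation as R
def cam(name):
    c=vision.calibration(name); K=np.array(c['mtx'])
    if 'extrinsics' in c: E=np.array(c['extrinsics'])
    else:
        T=np.eye(4); T[:3,:3]=R.from_euler('xyz',robot.current_eef_rot(),degrees=True).as_matrix(); T[:3,3]=robot.current_tool_pos()
        E=np.linalg.inv(T@np.array(c['T_tool_cam']))
    return K,E,c
def proj(p,KE):
    K,E=KE[:2]; q=E[:3,:3]@np.array(p)+E[:3,3]; q=q*[1,-1,-1]; q=K@q; return q[:2]/q[2]
def back(uv,z,KE):
    K,E=KE[:2]; d=np.linalg.inv(K)@[uv[0],uv[1],1]; d=d*[1,-1,-1]; d=E[:3,:3].T@d; o=-E[:3,:3].T@E[:3,3]
    return o+d*(z-o[2])/d[2]
E
python3 - <<'E'
from h import *
print(robot.current_eef_rot(), robot.current_time_s())
ims=[]
for n in ['scene','top']:
    im=vision.grab_frame(n); save(im,n+'0.png')
    ke=cam(n); print(n,[k for k in ke[2]], ke[2].get('dist'), -ke[1][:3,:3].T@ke[1][:3,3])
    for l,z in [('yellow_stop_grip',.054),('green_stop_grip',.054),('slot_mark',.036),('jar',.04)]:
        for r in recognise(l,n): print(n,l,round(r['p'],2),np.round(r['rect'],1),np.round(back(r['rect'][:2],z,ke),3))
E
```

```text
[-1.79863907e+02  5.66412929e-03  1.72960859e+01] 0.0
scene ['mtx', 'extrinsics'] None [ 0.80202441 -0.07047557  0.64954428]
scene yellow_stop_grip 0.95 [177.  241.6  45.   49.6] [ 0.44  -0.164  0.054]
scene yellow_stop_grip 0.69 [343.9 127.8  33.5  48. ] [0.324 0.191 0.054]
scene yellow_stop_grip 0.66 [254.2 226.7  44.5  38.8] [ 0.463 -0.04   0.054]
scene yellow_stop_grip 0.64 [245.2 174.2  35.6  52.5] [ 0.354 -0.021  0.054]
scene green_stop_grip 0.55 [320.3 194.2  38.2  42.3] [0.448 0.087 0.054]
scene slot_mark 0.79 [269.6 358.6  38.6  60.9] [ 0.666 -0.087  0.036]
top ['mtx', 'extrinsics'] None [0.41292405 0.10308863 0.88255234]
top yellow_stop_grip 0.91 [360.6 219.8  36.2  25.5] [ 0.456 -0.034  0.054]
top yellow_stop_grip 0.88 [421.9 233.3  35.5  32.2] [ 0.429 -0.166  0.054]
top yellow_stop_grip 0.87 [250.  287.6  34.7  36.8] [0.312 0.195 0.054]
top yellow_stop_grip 0.7 [352.  276.3  26.4  31.6] [ 0.337 -0.016  0.054]
top green_stop_grip 0.75 [386.6 128.8  11.5  38.3] [ 0.655 -0.091  0.054]
top slot_mark 0.74 [387.1 129.9  14.3  39.9] [ 0.658 -0.096  0.036]
top jar 0.8 [176.5 166.   48.4  37. ] [0.565 0.361 0.04 ]
```

View pics/top0.png

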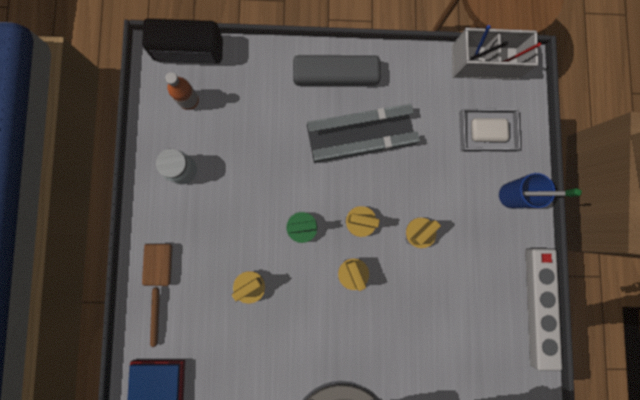

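View pics/scene0.png

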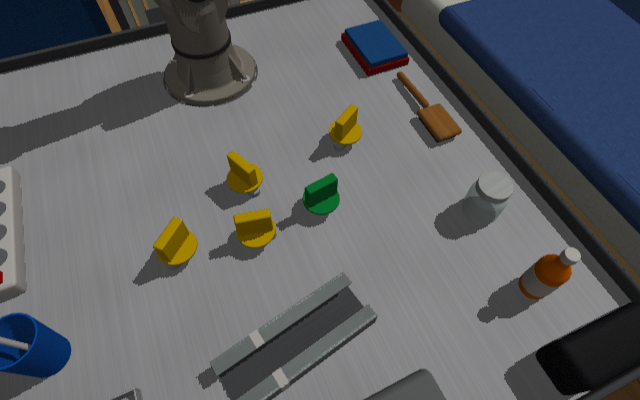

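The target is the rightmost stop, at top px (422,233), about (0.43,-0.165). The mark on the rail is at about (387,128) in the top view, and the rail is tilted. Next I'll take close wrist views of both.

```bash
python3 - <<'E'
from h import *
for n,p in [('mark',[.60,-.09,.26]),('stop',[.39,-.165,.26])]:
    robot.move_to(p,[180,0,0]); ke=cam('wrist'); im=vision.grab_frame('wrist'); save(im,n+'1.png')
    np.save(n+'E.npy',ke[1]); 
    print(n,robot.current_time_s(),np.round(robot.current_joint_positions(),1),np.round(-ke[1][:3,:3].T@ke[1][:3,3],3),np.round(robot.current_tool_pos(),3))
    l,z=('slot_mark',.036) if n=='mark' else ('yellow_stop_grip',.054)
    for r in recognise(l,'wrist'): print(l,round(r['p'],2),np.round(r['rect'],1),np.round(back(r['rect'][:2],z,ke),3))
E
```

```text
mark 2.7583 [ 23.   26.3 -24.5  75.   10.8  81.  -91.1] [ 0.665 -0.093  0.386] [ 0.6   -0.092  0.26 ]
slot_mark 0.75 [314.9 103.4  33.3  93.3] [ 0.666 -0.089  0.036]
stop 3.75 [ 43.7   3.7 -24.3 102.4   1.5  74.1 -70.9] [ 0.456 -0.166  0.387] [ 0.392 -0.164  0.26 ]
yellow_stop_grip 0.88 [187.6 218.9  67.5  71.9] [ 0.341 -0.028  0.054]
yellow_stop_grip 0.67 [325.4 130.8  60.4  68.5] [ 0.432 -0.172  0.054]
yellow_stop_grip 0.6 [186.5 105.4  88.6  69.6] [ 0.456 -0.039  0.054]
yellow_stop_grip 0.56 [ 51.5 122.2 103.   66.3] [0.44  0.094 0.054]
yellow_stop_grip 0.55 [ 20.4 236.8  37.3  59.1] [0.321 0.151 0.054]
```

View pics/mark1.png

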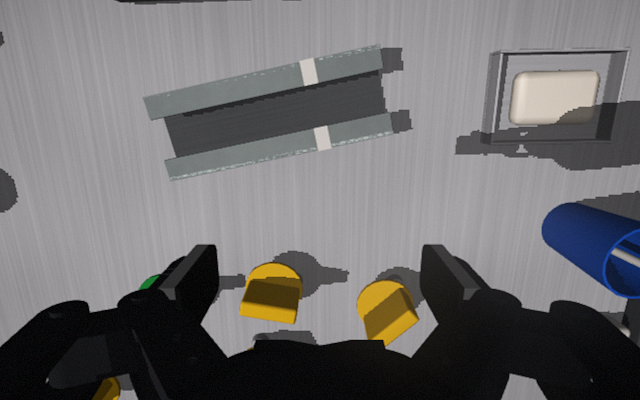

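View pics/stop1.png

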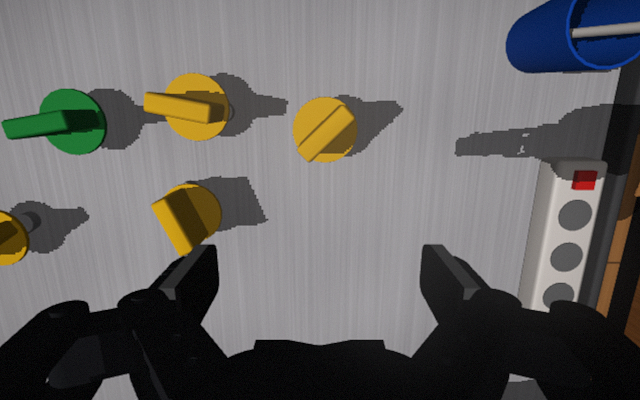

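The mark view shows the stripe pieces at about (309,72) and (322,138). In the stop view the target is at about (324,130), with its handle diagonal. One enlarged crop of both will give me the edges.

```bash
python3 - <<'E'
from h import *
a=cv2.imread('pics/stop1.png')[90:170,280:370]; b=cv2.imread('pics/mark1.png')[35:185,140:420]
a=cv2.resize(a,None,fx=4,fy=4,interpolation=cv2.INTER_CUBIC); b=cv2.resize(b,(784,420))
c=np.zeros((420+320-140,784,3),np.uint8); b=cv2.resize(b,(523,280)); c[:280,:523]=b; c[280:600,:360]=a
cv2.imwrite('pics/crop.png',c)
K=cam('wrist')[0]; ke=(K,np.load('markE.npy'))
for n,p in dict(farL=(145,97),farR=(381,45),nearL=(169,180),nearR=(394,132),fo=(306,59),fi=(311,84),ni=(319,128),no=(325,150)).items(): print(n,np.round(back(p,.036,ke),4))
E
```

```text
farL [0.6723 0.0811 0.036 ]
farR [ 0.7197 -0.1526  0.036 ]
nearL [0.5874 0.0671 0.036 ]
nearR [ 0.6371 -0.1697  0.036 ]
fo [ 0.7074 -0.0803  0.036 ]
fi [ 0.6842 -0.0849  0.036 ]
ni [ 0.6413 -0.0927  0.036 ]
no [ 0.6188 -0.0989  0.036 ]
```

View pics/crop.png

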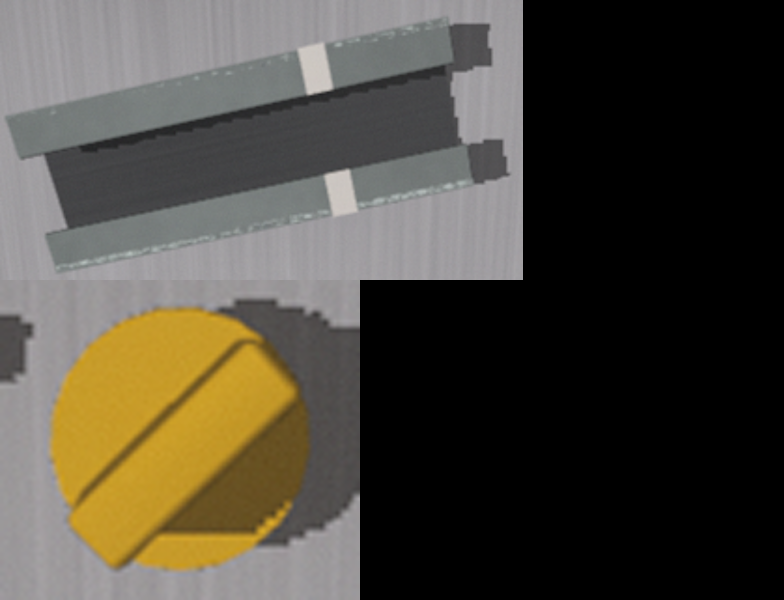

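```bash
python3 - <<'E'
from h import *
K=cam('wrist')[0]; ke=(K,np.load('stopE.npy'))
f=back((325,130),.03,ke); t=back((325.75,133.75),.078,ke); a=back((348.1,111.75),.078,ke); b=back((303.4,155.75),.078,ke)
d=a-b; print(f,t,np.linalg.norm(d),np.degrees(np.arctan2(d[1],d[0])))
phi=np.degrees(np.arctan2(d[1],d[0])); s=(f+t)/2
for y in (phi,phi+180): print('grasp',y,robot.inverse_kinematics([s[0],s[1],.056],[180,0,y]))
for y in (-78.4,101.6,11.6,191.6):
  for z in (.068,.14): print(y,z,np.round(robot.inverse_kinematics([.663,-.0892,z],[180,0,y]),1))
E
```

```text
[ 0.43106555 -0.17160314  0.03      ] [ 0.4310854  -0.17148947  0.078     ] 0.056367493077296375 -45.641881404806256
grasp -45.641881404806256 [  36.93887855   21.68181251  -21.19280803  113.20286843   10.53215679
   46.94368731 -125.75089366]
grasp 134.35811859519373 [ 47.89631813  24.20059715 -35.09587292 112.81827629  18.34800098
  48.47998409  47.19783303]
-78.4 0.068 [  16.7   40.8  -17.3   78.4   12.7   62.7 -170.9]
-78.4 0.14 [  17.4   37.2  -18.9   74.    12.    70.7 -170.3]
101.6 0.068 [ 27.9  45.  -37.4  77.8  27.9  66.4  -0.9]
101.6 0.14 [ 28.2  41.3 -38.8  73.5  25.5  73.8   1. ]
11.6 0.068 [ 25.7  43.9 -33.2  77.9  24.7  65.4 -88.8]
11.6 0.14 [ 26.   40.2 -34.6  73.6  22.5  72.9 -87.1]
191.6 0.068 [ 38.6  55.  -62.   77.4  48.3  75.6  77.4]
191.6 0.14 [ 37.9  49.9 -61.9  73.   43.1  81.   80.8]
```

```bash
python3 - <<'E'
from h import *
s=[.4311,-.1715]; y=134.4
fingers.gripper_to(1.0)
robot.move_to([*s,.15],[180,0,y])
print(robot.line_to([*s,.057],velocity=.08,f_stop=8),robot.current_tool_pos())
fingers.gripper_to(0.0,50); print('gap',robot.current_finger_gap(),robot.current_tool_pos(),robot.current_contact_force())
robot.line_to([*s,.16],velocity=.15); print('gap',robot.current_finger_gap(),robot.current_contact_force())
robot.move_to([.663,-.0892,.16],[180,0,101.6])
robot.line_to([.663,-.0892,.125],velocity=.1)
print(robot.current_tool_pos(),robot.current_eef_rot(),robot.current_time_s(),robot.current_finger_gap())
save(vision.grab_frame('wrist'),'pre.png'); save(vision.grab_frame('scene'),'pres.png')
a=cv2.imread('pics/pre.png');b=cv2.imread('pics/pres.png')[200:400,130:450]
cv2.imwrite('pics/pre2.png',np.vstack([cv2.resize(a,(480,300)),cv2.resize(b,(480,300))]))
E
```

```text
False [ 0.43166079 -0.17167609  0.05752674]
gap 0.20538211915678417 [ 0.43129457 -0.17153259  0.0571428 ] [0.27145929 0.89715402 0.80234597]
gap 0.20537012824939224 [ 0.11156857  0.17397421 -2.53704999]
[ 0.66253518 -0.09012889  0.12505259] [-1.79972046e+02  1.99522741e-02  1.01540027e+02] 10.1417 0.20547302155335215
```

View pics/pre2.png

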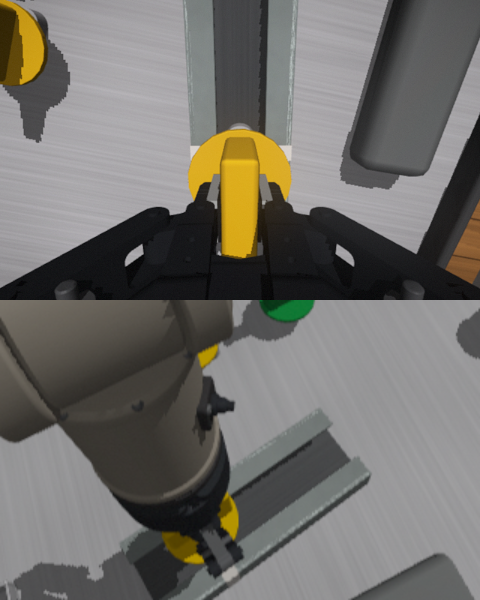

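The stop is held (gap about 17.5 mm), its handle runs along the slot, and the stripe shows at both sides of the flange. I'll lower it now.

```bash
python3 - <<'E'
from h import *
P=[.663,-.0892]
f0=robot.current_contact_force()
print(robot.line_to([*P,.080],velocity=.06,f_stop=6),robot.line_to([*P,.0655],velocity=.02,f_stop=5))
p=robot.current_tool_pos(); print(p,f0,robot.current_contact_force(),robot.current_eef_rot())
z=p[2]
if z<.072:
    for y in np.arange(101.6-15,11,-15):
        robot.move_to([*P,z+.0003],[180,0,y])
        print(round(y,1),np.round(robot.current_contact_force(),1),np.round(robot.current_torque(),2),np.round(robot.current_eef_rot()[2],1))
print(robot.current_tool_pos(),robot.current_time_s(),robot.current_finger_gap())
save(vision.grab_frame('wrist'),'turn.png')
E
```

```text
False True
[ 0.66294559 -0.0892969   0.06827495] [ 0.52751669  0.73261643 -1.42401554] [ 0.6619866  -0.43240861  4.21014461] [-1.79983300e+02  4.75675649e-03  1.01595143e+02]
86.6 [ 0.7 -0.5 -0.1] [-0.02  0.01  0.01] 86.8
71.6 [-0.4 -0.5 -0.8] [-0.1   0.01  0.01] 71.9
56.6 [ 0.7  1.3 -0.9] [0.05 0.   0.01] 57.0
41.6 [-0.8  0.1 -1.5] [0.06 0.01 0.01] 42.0
26.6 [-0.9  0.7 -1.3] [ 0.07 -0.03  0.01] 27.0
11.6 [ 0.2 -0.2 -1.7] [ 0.   -0.01 -0.02] 12.0
[ 0.66286384 -0.08918217  0.06835284] 13.725 0.202106974094961
```

View pics/turn.png

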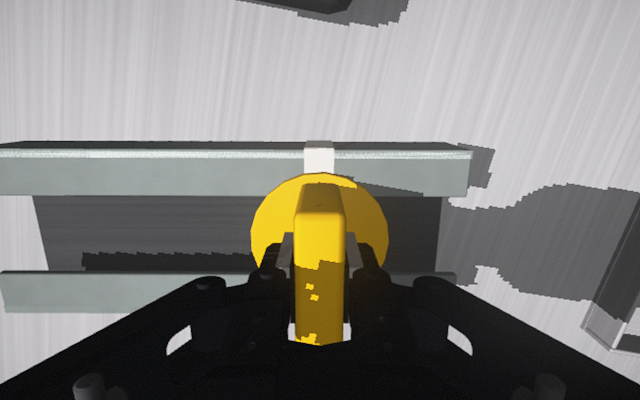

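It seated at TCP z 0.068, as predicted. The handle is square to the rail (rail edges horizontal in the image) and the stripe at (319,158) lines up with it. I'll release, retreat and check.

```bash
python3 - <<'E'
from h import *
P=[.663,-.0892]
robot.line_to([*P,.0675],velocity=.02,f_stop=3); print(robot.current_tool_pos(),robot.current_contact_force())
fingers.gripper_to(0.7); robot.pause(.2)
robot.line_to([*P,.17],velocity=.12); robot.move_to([.60,-.09,.26],[180,0,11.6])
robot.pause(.3)
im=vision.grab_frame('wrist'); ke=cam('wrist'); save(im,'fin.png'); np.save('finE.npy',ke[1])
for r in recognise('yellow_stop_grip','wrist'): print(round(r['p'],2),np.round(r['rect'],1),np.round(back(r['rect'][:2],.065,ke),3))
robot.move_to([.40,-.3,.3],[180,0,11.6])
save(vision.grab_frame('scene'),'fins.png'); print(robot.current_time_s(),robot.current_contact_force())
a=cv2.imread('pics/fin.png')[:250,120:520];b=cv2.imread('pics/fins.png')
cv2.imwrite('pics/fin2.png',np.vstack([cv2.resize(a,(480,300)),cv2.resize(b,(480,300))]))
E
```

```text
[ 0.66291835 -0.08918786  0.0682573 ] [-2.87444287  0.45108877  3.23465311]
0.95 [259.9 284.5  35.7  64.4] [ 0.47  -0.053  0.065]
0.85 [ 35.1 344.   69.3  52.8] [0.345 0.182 0.065]
0.59 [331.6 106.4  65.9  74.8] [ 0.664 -0.089  0.065]
0.17 [125.8 270.9  81.5  55. ] [0.457 0.087 0.065]
17.8083 [-0.23994044  0.48347079  0.74123357]
```

View pics/fin2.png

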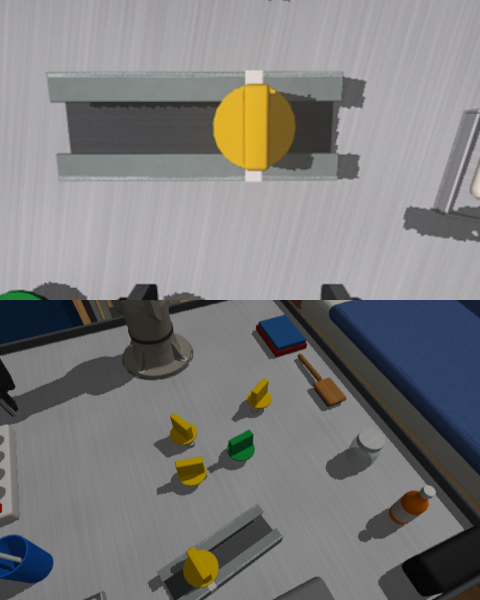

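The stop sits on the stripe with its handle square across the rail, and everything else is where it was. I'll hand the job in.

```bash
python3 -c "
from h import *
workorder.close_job(); print(robot.current_time_s())"
```

```text
the job is handed in; nothing more can be done
the job is handed in; nothing more can be done
```

The rightmost yellow stop is now locked in the grey rail at the white mark, and I handed the job in at about 18 s.

- **What I did:** I gripped the stop by its handle and lowered it through the slot with the handle along the rail. The flange touched down at TCP height 68.3 mm, against about 68 mm expected. I then turned it 90° without any noticeable resistance, let go and moved clear.
- **Last checks:** The final wrist picture puts the handle at (0.664, -0.089), centred on the stripe measured at (0.663, -0.089). The handle lies square across the rail, and the flange rests on both lips. In the final scene picture the green stop, the jar and the other yellow stops stand where they were.
- **Not checked:** The head under the lips could not be seen. That it has caught follows from the seating height and the free quarter turn.

No check failed or disagreed.

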